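# Free the ratchet pawl and lower the hold-down arm

## Robot

A 7-joint arm with a two-finger parallel gripper is mounted at the origin on the work surface. World frame = base frame: x ahead of the robot, y to its left, z up, the work surface at z = 0. Lengths are in m, angles in rad, forces in N, time in s.
With the tool pointing down it reaches from about 0.4 to 0.925 m from the base axis. Payload 4.1 kg.
Tool frame: the origin (TCP) lies midway between the tips of the shut fingers; the grasp point (between the pads) lies behind it (pinch_z is the z of the grasp point in the tool frame, in m); z points along the fingers, x is the direction in which the jaws open and shut, and the axes are right-handed (so a half turn about z gives the same grasp; the last joint's range is limited). The gripper opens to 85 mm and grips with 20 to 120 N. Pads are 22 mm wide; open, the fingers measure 114 mm over their backs; the gripper's body (76 mm by 85 mm) begins 54 mm behind the grasp point. The pads swing forward as they close: fully open they stand 13 mm farther back than shut.
Start: joints at [-1.392, 0.398, 0.045, 1.537, -0.019, 1.207, -0.051], TCP at [0.178, 0.625, 0.231] pointing down, gripper open.
Joint ranges: [-2.82, 2.82], [-0.49, 2.23], [-1.37, 1.46], [0, 2.46], [-1.36, 4.5], [0.23, 2], [-2.94, 2.94]. Speed limits (rad/s): [2.57, 2.57, 3.14, 3.14, 3.14, 3.14, 3.14].

## Interface

Orientations are given as a 3x3 rotation matrix whose columns are the frame's x, y, z axes.
In Python, from plant import read_state, read_camera, job_done, silhouettes, pinch_z gives the robot as it stands. The module is installed in compiled form; this text tells all that it offers.
- The arm moves only by the shell command python3 -m inch 'ROWS' [OPENING] [FORCE]. ROWS is text: rows parted by semicolons, each of 6 numbers parted by spaces: the shift along the tool's x, y, z in mm, then the turn, a rotation vector about the tool's x, y, z in degrees. A call has 1 to 20 rows; each row is the pose to reach, as a shift and turn from the pose commanded when the call began, along the tool's axes at that moment; what a row does not reach only later rows make up. A row lasts 1/10 s, in which the tool goes at most 50 mm and 8.59 degrees, less where a joint would pass 70% of its speed; a pose out of reach is approached as far as the arm can. A call with a gripper value outside its range is refused whole. OPENING is the closure, from 0 (fully open) to 1 (shut), set as the call begins (- or left out, the last holds). The fingers move at their own pace and stop on an object; FORCE is the grip in N (left out, the last holds). Time passes only in rows, so rows that repeat a pose let the fingers close. It gives the time, the measured TCP pose, the force and the opening at its end, in the units of the state.
- read_state(): the state, without advancing time (a new reading comes with each control period).
- read_camera(name): name is "scene" or "side" or "wrist"; returns a dict with "img" (420x560x3 uint8, red, green, blue), "fx", "fy", "cx", "cy" (pixels), "dist_coeffs" ([k1, k2, p1, p2, k3] as OpenCV has them; the pictures are not rectified), "R" (3x3) and "t" (3): a world point X has camera coordinates R X + t; the wrist camera has in their place "tool_from_camera" (4x4, takes a point from camera to tool coordinates, whose origin is the TCP and whose axes are the tool frame's). Camera axes: x right, y down, z forward; pixel columns grow to the right and rows downward; lengths in m; the calibration is good to about 2 mm. A picture is of the moment at which its call begins: read the wrist's pose just before it. There is no depth.
- job_done(): hands the job in, once; it reports no verdict.
Trained networks look in a picture, given as the dict that the camera call returned (one of the last four; its "shot" number tells which), for a name from the list of things; names that differ only in an ending like _2 or _b are one class to them, and where a whole thing is asked for, a point or a joint stands for the part that bears it (a point fixed in the world has none). Each returns a list of dicts, best first, with "score" (0 to 1); they miss things now and then, are a little off and sometimes report something else, mostly with a low value. They report only what shows in the picture. A call takes as long as a camera call. They do not tell look-alikes from the thing itself.
- silhouettes(picture, query): "region" (420x560 bool, what is visible of it) and "uv" ([column, row] in pixels, amid what is visible of it).
The state is a dict: "time_s": time; "joint_positions": joint angles; "qd": joint speeds; "joint_torque": joint torques, N m; "tcp_pos": TCP position; "eef_rot": TCP orientation; "ft_force": force on the tool from outside, world axes, zero at the start; "ft_torque": the same for the moment, N m; "grip_width": finger opening in m.
Only numpy, scipy, OpenCV 4.12 (cv2) and the standard library are available. Lean on these libraries where they do the work, as an engineer would, in place of code of your own. Each camera call takes 0.05 s, during which the arm holds its last target.

## Task

On the soldering bench, push the ball lever of the ratchet hold-down over forward so that it tips past upright and stays over with the pawl free, while the arm is still up. Then push the arm down with the fingertips, without forcing it, until its foot rests on the brass blank on the brick. Leave the pawl free, the blank where it is, and everything else undisturbed; grasp and lift nothing.

Things in the scene. Friction and masses are not known exactly. Their poses are not given: they have to be found in the camera images.
- stand: Ratchet hold-down fixed to the bench: foot plate 150 x 100 x 12 mm with two upright grey cheek plates (outer faces 20 mm either side of the middle, tops 183 mm up). Origin on the bench below the arm's hinge; z up, x level along the arm from hinge to foot ('forward'), y to the left of that.
- hinge_mid (a point): Middle of the arm's hinge, 95 mm above the stand's origin; the hinge axis runs along the stand's y.
- ratchet_arm (a joint): Angle of the arm above level, rad; starts about 0.4 to 0.8. 0: level, foot on the blank; 1.0: highest. Bar 18 mm wide, reaching 210 mm from the hinge, toothed hub 46 mm in radius. Pawl engaged: it sinks by at most one tooth (0.22) and is blocked. Pawl free: it can be pushed down with about 3 to 10 N at its end against a stiff hinge, and stays where it is left.
- press_pad (a point): Centre of the top of the round flat steel press pad (40 mm across) at the end of the arm, 200 mm from the hinge and 13 mm above the arm's centre line. Under it is the foot, 24 mm across, whose underside is 25 mm below the centre line. Moves with the arm.
- pawl (a joint): Angle of pawl and ball lever, rad. 0 to 0.2: in or on the teeth, lever leaning back (stand -x); 0.45: lever upright; 1.0: free, lever leaning 0.55 rad forward on its stop. Its own weight holds it: past about 0.5 it falls forward and stays free, below that it falls back. Axle along stand y, 164 mm up, 2 mm forward of the hinge. Push at the ball: about 1 N.
- pawl_ball (a point): Centre of the 28 mm steel ball on top of the pawl's ball lever (9 mm rod, 55 mm from axle to ball centre), 54 mm to the stand's -y side of the arm, about 213 mm above the bench. Swings forward (stand +x) with the lever as the pawl joint grows.
- brick: Scorched red brick, fixed, 114 x 230 x 65 mm high, below the end of the arm; origin under its centre, its x along the arm.
- blank: Loose brass blank, 60 x 46 x 5 mm, lying flat on the brick under the arm's foot. Origin in the centre of its underside.
- collar: Bystander: loose steel collar, 28 mm across, 14 mm high, on the brick. Origin under its centre.
- jar: Bystander: glass jar, 54 mm across, 75 mm high, beside the stand. Origin under its centre.
- block: Bystander: steel disc block, 44 mm across, 30 mm high, beside the stand. Origin under its centre.
- tub: Bystander: white plastic tub, 120 mm across, 110 mm high. Origin under its centre.
- hammer: Bystander: small hammer lying on the bench.
- pan: Bystander: dark steel bowl, 110 mm across, 50 mm high. Origin under its centre.
- driver: Bystander: screwdriver lying on the bench.
Things that resemble listed ones, but are neither listed nor needed, are in the scene too. There is more than one size of the blank; the one meant has the size given above.

How it is judged:
By the outcome, as a careful person would: the job done as asked, in the order asked, and still so for the second after the job is handed in, with the robot touching nothing.
It also fails if it takes over 45 s, if anything falls off the work surface, if the arm or the gripper's body presses on something with over 40 N, if the wrist force passes 120 N, or if a joint passes its speed limit or range.

## Working session

There is one attempt and no reset: what is moved stays moved. The work goes in short steps, Python scripts to look and compute and a shell command to move; the robot and the scene stay as the last step left them, time stands still between calls to the robot, and variables do not carry over. Pictures are saved under pics/ and viewed, and the job is handed in when it is done.

```bash
mkdir -p pics; python3 - <<'E'
from plant import *
import cv2
s=read_state(); print(s['time_s'],s['tcp_pos'],s['eef_rot'],s['grip_width'],pinch_z)
for n in ['scene','side','wrist']:
    p=read_camera(n); cv2.imwrite(f'pics/{n}0.png',p['img'][:,:,::-1])
    print(n,p['fx'],p['cx'],p['cy'],p['dist_coeffs'],p.get('R'),p.get('t'),p.get('tool_from_camera'))
E
```

```text
0.0 [0.17803608 0.6244774  0.23026695] [[ 2.74099426e-01  9.61701254e-01 -4.50287428e-04]
 [ 9.61699313e-01 -2.74099779e-01 -1.93436261e-03]
 [-1.98370263e-03  9.71665705e-05 -9.99998028e-01]] 0.08585760712056545 -0.0187
scene 505.5888600572692 283.5461121817266 210.7956908016332 [0.01243858 0.         0.         0.         0.        ] [[ 0.37225559  0.92799094  0.01608093]
 [ 0.76611717 -0.29744866 -0.56972693]
 [-0.52391818  0.22440391 -0.82167672]] [-0.16724397 -0.27503477  1.72024982] None
side 392.2292899135342 279.3566802286173 213.03163846758437 [-0.01894925  0.          0.          0.          0.        ] [[ 0.70246006 -0.71171738  0.00287095]
 [-0.40264688 -0.40072939 -0.82297718]
 [ 0.58687764  0.57695262 -0.56806717]] [-0.3601618   0.29271539  1.03084795] None
wrist 296.5323427674797 277.8320534612128 210.02976496760812 [-0.02879233  0.          0.          0.          0.        ] None None [[ 9.99999983e-01 -1.81188562e-04 -1.77135217e-05  5.92600840e-04]
 [ 1.77229210e-04  9.46639425e-01  3.22294537e-01 -8.45693236e-02]
 [-4.16277657e-05 -3.22294535e-01  9.46639441e-01 -1.41655770e-01]
 [ 0.00000000e+00  0.00000000e+00  0.00000000e+00  1.00000000e+00]]
```

View pics/scene0.png

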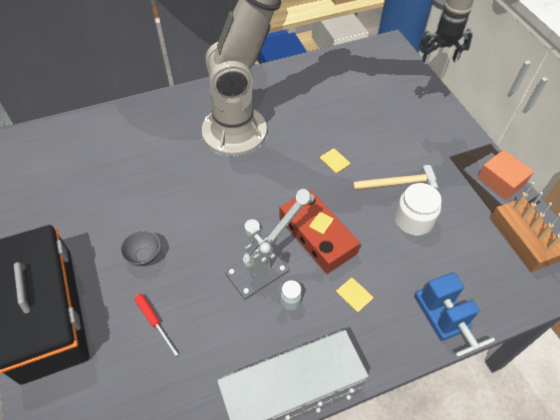

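View pics/side0.png

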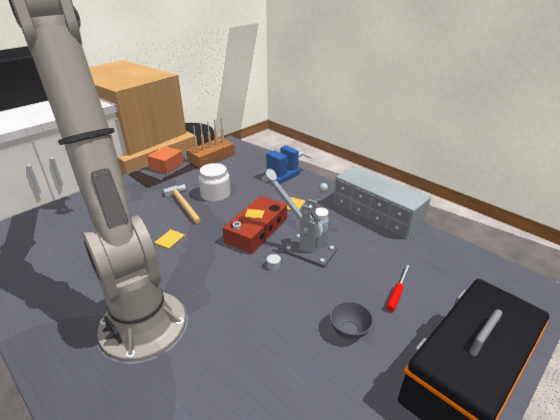

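View pics/wrist0.png

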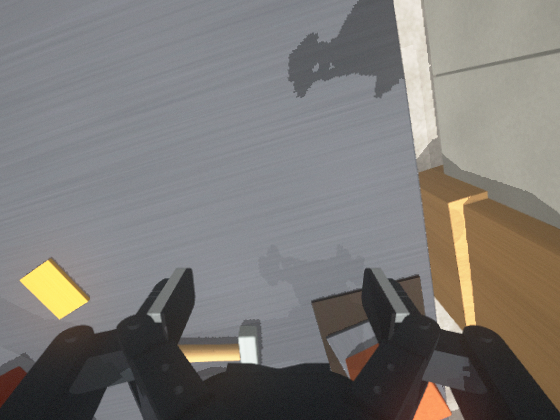

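```bash
cat > h.py <<'E'
from plant import *
import cv2, numpy as np
def K(p): return np.array([[p['fx'],0,p['cx']],[0,p['fy'],p['cy']],[0,0,1.]])
def pose(p,s=None):
    if p.get('R') is not None: return np.array(p['R']),np.array(p['t'])
    T=np.eye(4);T[:3,:3]=s['eef_rot'];T[:3,3]=s['tcp_pos']
    C=np.linalg.inv(T@np.array(p['tool_from_camera'])); return C[:3,:3],C[:3,3]
def und(p,uv): return cv2.undistortPoints(np.array(uv,float).reshape(-1,1,2),K(p),np.array(p['dist_coeffs'])).reshape(-1,2)
def proj(p,X,s=None):
    R,t=pose(p,s); return cv2.projectPoints(np.array(X,float).reshape(-1,1,3),cv2.Rodrigues(R)[0],t,K(p),np.array(p['dist_coeffs']))[0].reshape(-1,2)
def ray(p,uv,s=None):
    R,t=pose(p,s); n=und(p,uv)[0]; d=R.T@np.array([n[0],n[1],1]); return -R.T@t,d/np.linalg.norm(d)
def atz(p,uv,z,s=None):
    o,d=ray(p,uv,s); return o+d*(z-o[2])/d[2]
def tri(rs):
    A=sum(np.eye(3)-np.outer(d,d) for o,d in rs); b=sum((np.eye(3)-np.outer(d,d))@o for o,d in rs)
    X=np.linalg.solve(A,b); return X,[np.linalg.norm((np.eye(3)-np.outer(d,d))@(X-o)) for o,d in rs]
def crop(p,c,w,h,f,name):
    x,y=int(c[0]-w/2),int(c[1]-h/2);x=max(x,0);y=max(y,0)
    im=p['img'][y:y+h,x:x+w,::-1]; cv2.imwrite('pics/'+name,cv2.resize(im,None,fx=f,fy=f,interpolation=cv2.INTER_CUBIC)); print(name,'origin',x,y,'f',f)
E
python3 - <<'E'
from h import *
ps={n:read_camera(n) for n in ['scene','side']}
for n,c in [('scene',(290,235)),('side',(280,220))]:
    crop(ps[n],c,150,130,5,n+'c0.png')
for q in ['stand','ratchet_arm','press_pad','pawl_ball','pawl','brick','blank','collar','jar','block']:
    for n in ps:
        print(q,n,[(round(r['score'],2),np.round(r['uv'],1).tolist(),int(r['region'].sum())) for r in silhouettes(ps[n],q)][:4])
E
```

```text
scenec0.png origin 215 170 f 5
sidec0.png origin 205 155 f 5
stand scene []
stand side [(0.39, [317.1, 190.5], 108), (0.19, [254.8, 226.6], 1898)]
ratchet_arm scene [(0.56, [287.9, 215.7], 677), (0.55, [294.2, 298.0], 472)]
ratchet_arm side [(0.71, [283.8, 200.4], 619)]
press_pad scene [(0.69, [284.8, 216.3], 806), (0.47, [290.9, 295.2], 490)]
press_pad side [(0.7, [284.6, 192.8], 563)]
pawl_ball scene [(0.72, [260.9, 247.7], 316), (0.23, [289.7, 219.3], 711)]
pawl_ball side [(0.72, [253.8, 213.7], 152), (0.48, [320.1, 193.9], 132)]
pawl scene [(0.64, [261.2, 245.7], 285)]
pawl side [(0.77, [311.4, 208.7], 147), (0.5, [213.3, 184.9], 1074)]
brick scene [(0.63, [324.2, 234.7], 2884)]
brick side [(0.76, [253.5, 224.4], 2010)]
blank scene [(0.61, [334.9, 158.9], 393), (0.59, [321.6, 222.7], 291), (0.57, [351.4, 295.4], 634)]
blank side [(0.77, [168.7, 237.7], 296), (0.49, [253.6, 214.8], 166)]
collar scene []
collar side [(0.62, [237.2, 228.9], 53)]
jar scene [(0.75, [291.4, 293.2], 506)]
jar side [(0.69, [322.8, 219.0], 185)]
block scene [(0.48, [250.0, 227.8], 162)]
block side [(0.63, [273.0, 264.2], 194), (0.44, [395.7, 294.8], 290), (0.35, [180.7, 195.8], 400)]
```

View pics/scenec0.png

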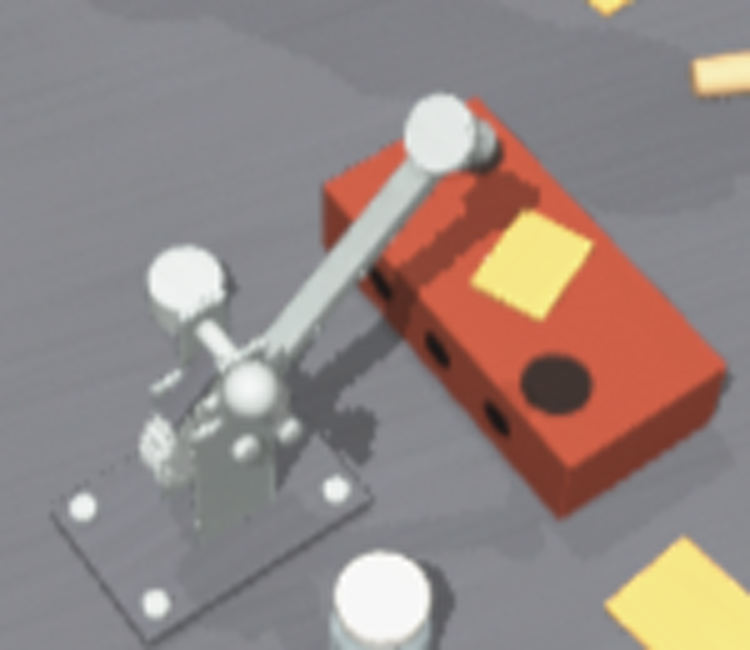

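View pics/sidec0.png

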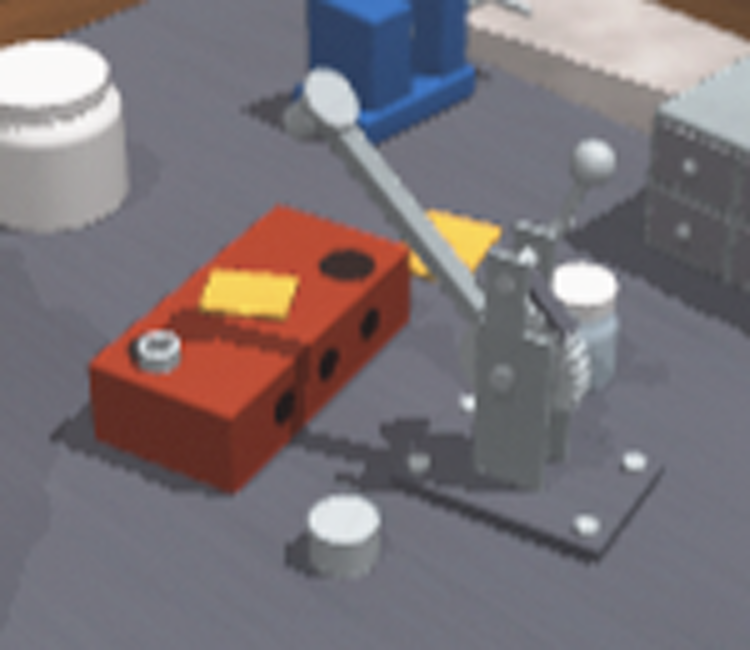

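```bash
python3 - <<'E'
from h import *
a=read_camera('scene');b=read_camera('side')
S=lambda x,y:(215+x/5-.4,170+y/5-.4); D=lambda x,y:(205+x/5-.4,155+y/5-.4)
for n,u,v in [('ball',S(251,387),D(593,160)),('pad',S(440,133),D(331,98)),('blockc',S(187,278),D(344,520)),('jartop',S(383,596),D(584,284)),
  ('brickA',S(322,184),D(232,420)),('brickB',S(480,97),D(92,370)),('brickC',S(725,367),D(278,208)),('brickD',S(568,470),D(412,250)),
  ('blank',S(532,265),D(249,293)),('boltF-',S(336,489),D(467,403)),('boltB-',S(156,604),D(634,461)),('boltB+',S(82,507),D(587,525))]:
    X,e=tri([ray(a,u),ray(b,v)]); print(n,np.round(X,4),np.round(e,4))
for n,c in [('b1',(322,184)),('b2',(480,97)),('b3',(725,367)),('b4',(568,470))]: print(n,atz(a,S(*c),.065).round(4))
E
```

```text
ball [ 0.5911 -0.1089  0.2171] [0. 0.]
pad [0.5014 0.0264 0.2421] [0.0002 0.0002]
blockc [ 0.4035 -0.0812  0.0281] [0.0006 0.0006]
jartop [ 0.6527 -0.0621  0.0736] [0.0006 0.0006]
brickA [0.3926 0.0071 0.0631] [0.0005 0.0005]
brickB [0.3666 0.1174 0.0592] [0.0025 0.0025]
brickC [0.5864 0.1714 0.0602] [0.0004 0.0004]
brickD [0.6143 0.0624 0.0611] [0. 0.]
blank [0.4901 0.0969 0.0677] [0.0004 0.0004]
boltF- [ 0.5559 -0.0473  0.0151] [0.0014 0.0014]
boltB- [ 0.5865 -0.1647  0.0157] [0.0003 0.0003]
boltB+ [ 0.5163 -0.1831  0.0161] [0.0004 0.0004]
b1 [0.3935 0.0071 0.065 ]
b2 [0.3686 0.1177 0.065 ]
b3 [0.589  0.1691 0.065 ]
b4 [0.6161 0.0611 0.065 ]
```

The target is the ball on the lever: scene (265,247), side (323,187). It could be confused with the block's top at scene (252,225), the jar lid at (291,289), the pad at (303,196) or the plate bolts. Only this one is a sphere on a rod about 0.217 m up, so it matches the description. The blank meant is the one on the brick, at scene (321,222).

I'll rise, shut the gripper and turn.

```bash
python3 -m inch '0 0 -40 0 0 0; 0 0 -80 0 0 0; 0 0 -120 0 0 -8; 0 0 -140 0 0 -15; 0 0 -140 0 0 -22; 0 0 -140 0 0 -29.5; 0 0 -140 0 0 -29.5; 0 0 -140 0 0 -29.5' 1 40
python3 - <<'E'
from h import *
s=read_state(); print(s['eef_rot'],s['tcp_pos'],s['joint_positions'],s['ft_force'],s['grip_width'])
f=np.array([-.235,.972,0]);f/=np.linalg.norm(f); l=np.array([-f[1],f[0],0])
R=np.array(s['eef_rot'])
# viewing point: above, ball seen
for t in ([.5335,-.1063,.37],):
    print(R.T@(np.array(t)-s['tcp_pos'])*1000)
E
```

```text
time_s: 2.15
tcp_pos: [0.1783, 0.625, 0.3711]
eef_rot: [[-0.232, 0.973, -0.0], [0.973, 0.232, -0.0], [-0.0, -0.0, -1.0]]
ft_force: [0.3, -0.2, -0.7]
grip_width: -0.0001
[[-2.32245458e-01  9.72657202e-01 -1.18227954e-04]
 [ 9.72657183e-01  2.32245421e-01 -2.62105258e-04]
 [-2.27480666e-04 -1.75868025e-04 -9.99999959e-01]] [0.17826835 0.62500941 0.37112328] [-1.33885904  0.33812653 -0.02791992  1.31774307  0.00923137  1.48612934
  0.43919985] [ 0.335077   -0.17063063 -0.68131254] -0.00012524225943704454
[-793.81403597  175.67555293    1.27296392]
```

```bash
python3 -m inch '-20 5 0 0 0 0; -60 13 0 0 0 0; -105 23 0 0 0 0; -150 33 0 0 0 0; -195 43 0 0 0 0; -240 53 0 0 0 0; -285 63 0 0 0 0; -330 73 0 0 0 0; -375 83 0 0 0 0; -420 93 0 0 0 0; -465 103 0 0 0 0; -510 113 0 0 0 0; -555 123 0 0 0 0; -600 133 0 0 0 0; -640 142 0 0 0 0; -680 150 0 0 0 0; -710 155 0 0 0 0; -720 160 0 0 0 0; -720 160 0 0 0 0; -720 160 0 0 0 0'
python3 - <<'E'
from h import *
s=read_state(); print(s['tcp_pos'],s['joint_positions'])
p=read_camera('wrist'); cv2.imwrite('pics/w1.png',p['img'][:,:,::-1])
for q in ['press_pad','pawl_ball','ratchet_arm']:
    print(q,[(round(r['score'],2),np.round(r['uv'],1).tolist()) for r in silhouettes(p,q)][:3])
print(proj(p,[[.5911,-.1089,.2171],[.5014,.0264,.2421]],s))
E
```

```text
time_s: 4.15
tcp_pos: [0.5026, -0.0364, 0.3711]
eef_rot: [[-0.234, 0.972, -0.001], [0.972, 0.234, 0.001], [0.001, -0.001, -1.0]]
ft_force: [-0.2, -1.0, -0.6]
grip_width: 0.0005
[ 0.50260925 -0.03641987  0.37106656] [-0.63090017  0.05937982  0.6571226   1.67240807 -0.0372762   1.42301204
  1.83821498]
press_pad [(0.64, [310.4, 201.7])]
pawl_ball [(0.67, [208.3, 237.1])]
ratchet_arm [(0.68, [307.4, 200.6]), (0.62, [210.6, 236.4])]
[[194.67224524 254.77227062]
 [339.58730746 215.42055467]]
```

View pics/w1.png

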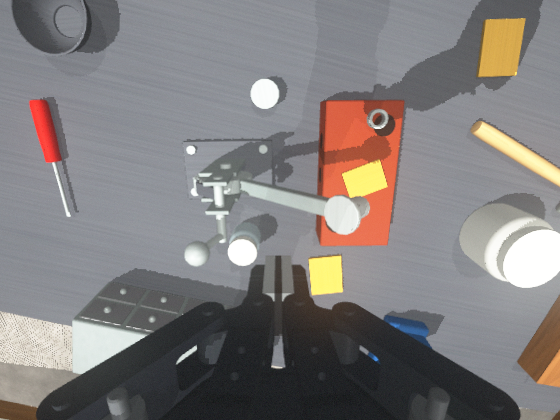

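```bash
python3 - <<'E'
from h import *
s=read_state()
a=read_camera('scene');b=read_camera('side');w=read_camera('wrist')
for n,c in (('scene',(285,235)),('side',(290,200))): crop({'scene':a,'side':b}[n],c,150,120,5,n+'1.png')
S=lambda x,y:(215+x/5-.4,170+y/5-.4); D=lambda x,y:(205+x/5-.4,155+y/5-.4)
R=s['eef_rot']
def go(n,u,v,k):
    X,e=tri([ray(a,u),ray(b,v),ray(w,k,s)]); print(n,X.round(4),np.round(e,4),'tool mm',(R.T@(X-s['tcp_pos'])*1000).round(1)); return X
B=go('ball',S(251,387),D(593,160),(196.5,253.5)); P=go('pad',S(440,133),D(331,98),(341.5,214))
f=R[:,0].copy();f[2]=0;f/=np.linalg.norm(f);m=np.array([f[1],-f[0],0]) # stand -y
d=P-B; print('pad-ball: fwd',d@f,'-y',d@m,'(expect -0.054)')
for th in np.arange(.6,.9,.02):
    print(round(th,2), .095+.2*np.sin(th)+.013*np.cos(th), end=' | ')
E
```

```text
scene1.png origin 210 175 f 5
side1.png origin 215 140 f 5
ball [ 0.5908 -0.108   0.2162] [0.0008 0.0011 0.0015] tool mm [-91.   68.6 155. ]
pad [0.5007 0.0272 0.2417] [0.0009 0.001  0.0016] tool mm [ 61.7  13.1 129.6]
pad-ball: fwd 0.15271336679758615 -y -0.05554142589385602 (expect -0.054)
0.6 0.2186578576728329 | 0.62 0.22178745204407396 | 0.64 0.22486633312497423 | 0.66 0.2278932694041525 | 0.68 0.2308670501474558 | 0.7 0.23378648588223658 | 0.72 0.2366504088731263 | 0.74 0.23945767358911368 | 0.76 0.24220715716174207 | 0.78 0.24489775983424167 | 0.8 0.2475284054014177 | 0.82 0.2500980416401182 | 0.84 0.2526056407301089 | 0.86 0.2550501996651881 | 0.88 0.25743074065437543 | 0.9 0.25974631151301536 |
```

```bash
python3 -m inch '-30 15 0 0 0 0; -65 33 0 0 0 0; -100 52 0 0 0 0; -130 65 0 0 0 0; -138 69 20 0 0 0; -138 69 50 0 0 0; -138 69 85 0 0 0; -138 69 115 0 0 0; -138 69 140 0 0 0; -138 69 155 0 0 0; -138 69 161 0 0 0; -138 69 161 0 0 0; -138 69 161 0 0 0'
python3 - <<'E'
from h import *
s=read_state(); R=s['eef_rot']; print(s['ft_force'],(R.T@(np.array([.5908,-.108,.2162])-s['tcp_pos'])*1000).round(1))
a=read_camera('scene');b=read_camera('side');w=read_camera('wrist')
i=[]
for p,(x,y) in ((a,(190,180)),(b,(250,130))):
    i.append(cv2.resize(p['img'][y:y+120,x:x+130,::-1],None,fx=3,fy=3,interpolation=cv2.INTER_CUBIC))
cv2.imwrite('pics/c2.png',np.hstack(i)); cv2.imwrite('pics/w2.png',w['img'][:,:,::-1])
E
```

```text
time_s: 5.8
tcp_pos: [0.6033, -0.1554, 0.2116]
eef_rot: [[-0.235, 0.972, 0.002], [0.972, 0.235, -0.0], [-0.001, 0.002, -1.0]]
ft_force: [-0.2, 0.1, 0.4]
grip_width: -0.0001
[-0.20417748  0.12171994  0.44337325] [49.  -1.  -4.6]
```

View pics/c2.png

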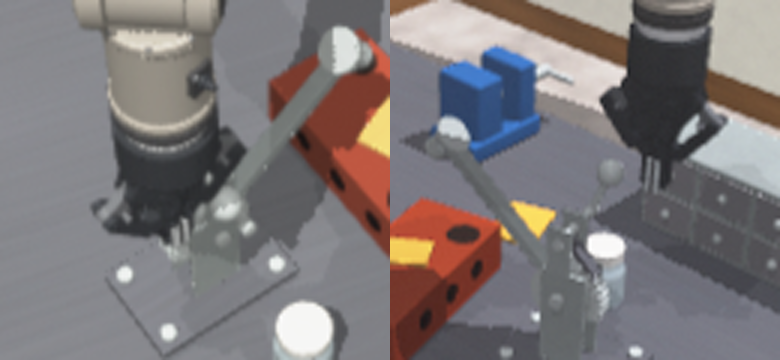

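View pics/w2.png

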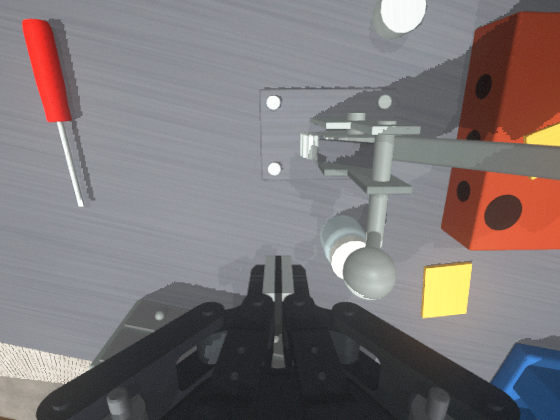

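```bash
python3 -m inch '10 0 0 0 0 0; 20 0 0 0 0 0; 25 0 0 0 0 0; 29 0 0 0 0 0; 33 0 0 0 0 0; 37 0 0 0 0 0; 41 0 0 0 0 0; 45 0 0 0 0 0; 49 0 0 0 0 0; 53 0 0 0 0 0; 57 0 0 0 0 0; 61 0 0 0 0 0; 64 0 0 0 0 0; 66 0 0 0 0 0; 66 0 0 0 0 0; 66 0 0 0 0 0'
python3 - <<'E'
from h import *
s=read_state(); print(s['ft_force'])
a=read_camera('scene');b=read_camera('side');w=read_camera('wrist')
i=[]
for p,(x,y) in ((a,(190,180)),(b,(250,130))):
    i.append(cv2.resize(p['img'][y:y+120,x:x+130,::-1],None,fx=3,fy=3,interpolation=cv2.INTER_CUBIC))
cv2.imwrite('pics/c3.png',np.hstack(i)); cv2.imwrite('pics/w3.png',w['img'][:,:,::-1])
E
```

```text
time_s: 7.55
tcp_pos: [0.5869, -0.091, 0.2103]
eef_rot: [[-0.235, 0.972, 0.0], [0.972, 0.235, -0.0], [-0.0, 0.0, -1.0]]
ft_force: [-0.2, -0.7, -0.1]
grip_width: 0.0002
[-0.21852305 -0.74388912 -0.14750651]
```

View pics/c3.png

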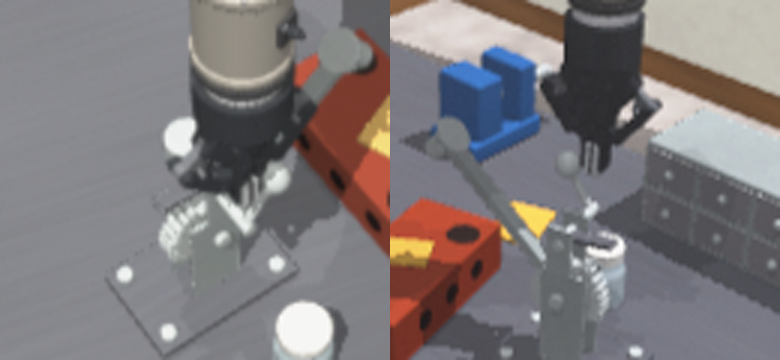

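View pics/w3.png

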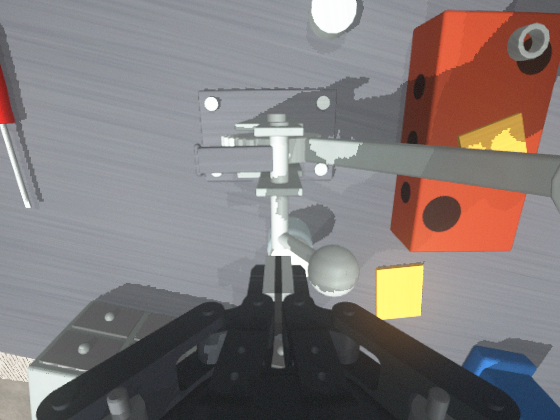

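The lever is over: the wrist view shows the ball at (333,270), ahead of the fingertips. I'll back off, rise, and check the ball and the pad.

```bash
python3 -m inch '-10 0 0 0 0 0; -20 0 -10 0 0 0; -20 0 -40 0 0 0; -20 0 -75 0 0 0; -10 -15 -105 0 0 0; 20 -45 -110 0 0 0; 50 -55 -110 0 0 0; 60 -55 -110 0 0 0; 60 -55 -110 0 0 0'
python3 - <<'E'
from h import *
s=read_state(); print(s['tcp_pos'])
a=read_camera('scene');b=read_camera('side');w=read_camera('wrist')
i=[]
for p,(x,y) in ((a,(230,170)),(b,(250,130))):
    i.append(cv2.resize(p['img'][y:y+120,x:x+100,::-1],None,fx=4,fy=4,interpolation=cv2.INTER_CUBIC))
cv2.imwrite('pics/c4.png',np.hstack(i)); cv2.imwrite('pics/w4.png',w['img'][:,:,::-1])
E
```

```text
time_s: 8.6
tcp_pos: [0.5197, -0.0446, 0.321]
eef_rot: [[-0.237, 0.971, 0.002], [0.971, 0.237, 0.001], [0.001, 0.002, -1.0]]
ft_force: [0.3, -0.5, -0.3]
grip_width: -0.0003
[ 0.51970296 -0.04463818  0.32103431]
```

View pics/c4.png

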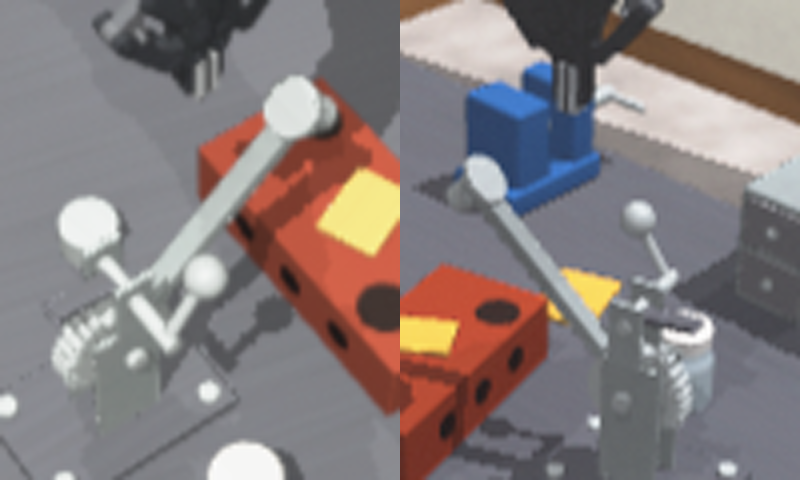

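View pics/w4.png

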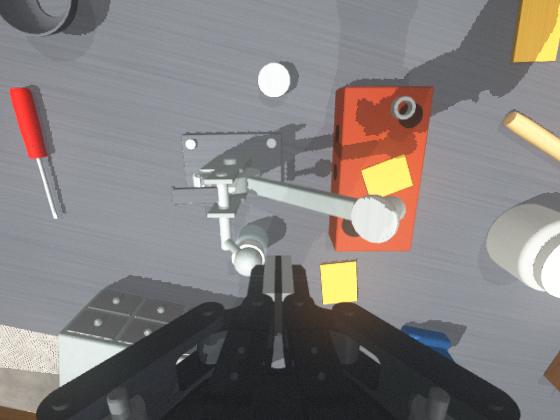

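```bash
python3 - <<'E'
from h import *
s=read_state();R=s['eef_rot']
a=read_camera('scene');b=read_camera('side');w=read_camera('wrist')
S=lambda x,y:(230+x/4-.4,170+y/4-.4); D=lambda x,y:(250+x/4-.4,130+y/4-.4)
def go(n,u,v,k):
    X,e=tri([ray(a,u),ray(b,v),ray(w,k,s)]); print(n,X.round(4),np.round(e,4),'tool mm',(R.T@(X-s['tcp_pos'])*1000).round(1)); return X
B=go('ball',S(206,276),D(238,219),(248,261)); P=go('pad',S(294,107),D(88,181),(374.5,218))
d=B-np.array([.5908,-.108,.2162]); f=np.array([-.235,.972,0]); print('ball moved fwd',d@f)
th=.757
from scipy.optimize import brentq
th=brentq(lambda t:.095+.2*np.sin(t)+.013*np.cos(t)-P[2],0,1); print('theta',th)
h=P-f*(.2*np.cos(th)-.013*np.sin(th)); print('hinge',h, 'ball fwd of hinge',(B-h)@f, 'side',(B-h)@np.array([f[1],-f[0],0]))
E
```

```text
ball [ 0.5792 -0.062   0.2099] [0.0002 0.0009 0.001 ] tool mm [-28.   54.1 110.6]
pad [0.5015 0.0271 0.2402] [0.0007 0.0027 0.0022] tool mm [76.8 -0.7 80.2]
ball moved fwd 0.04740421621982937
theta 0.7453560423312993
hinge [ 0.53397333 -0.10716432  0.2401997 ] ball fwd of hinge 0.033237669823063254 side 0.054531147229294974
```

The pawl is free: the ball has moved forward 47 mm and sits 33 mm ahead of the hinge. The arm is still up at about 0.75 rad. Next I'll put the fingertips on the pad and start down along its arc.

```bash
python3 -m inch '30 0 10 0 0 0; 60 -1 35 0 0 0; 70 -1 55 0 0 0; 70 -1 68 0 0 0; 70 -1 74 0 0 0; 71 -1 78 0 0 0; 74 -1 83 0 0 0; 78 -1 87 0 0 0; 82 -1 92 0 0 0; 87 -1 97 0 0 0; 91 -1 102 0 0 0; 91 -1 102 0 0 0; 91 -1 102 0 0 0'
python3 - <<'E'
from h import *
s=read_state(); print(s['ft_force'])
a=read_camera('scene');b=read_camera('side');w=read_camera('wrist')
i=[]
for p,(x,y) in ((a,(230,170)),(b,(230,120))):
    i.append(cv2.resize(p['img'][y:y+120,x:x+100,::-1],None,fx=4,fy=4,interpolation=cv2.INTER_CUBIC))
cv2.imwrite('pics/c5.png',np.hstack(i)); cv2.imwrite('pics/w5.png',w['img'][:,:,::-1])
E
```

```text
time_s: 10.2
tcp_pos: [0.4961, 0.0436, 0.2177]
eef_rot: [[-0.236, 0.972, -0.002], [0.972, 0.236, 0.001], [0.001, -0.002, -1.0]]
ft_force: [0.2, -0.2, -0.7]
grip_width: -0.0
[ 0.1520684  -0.17597462 -0.68773102]
```

View pics/c5.png

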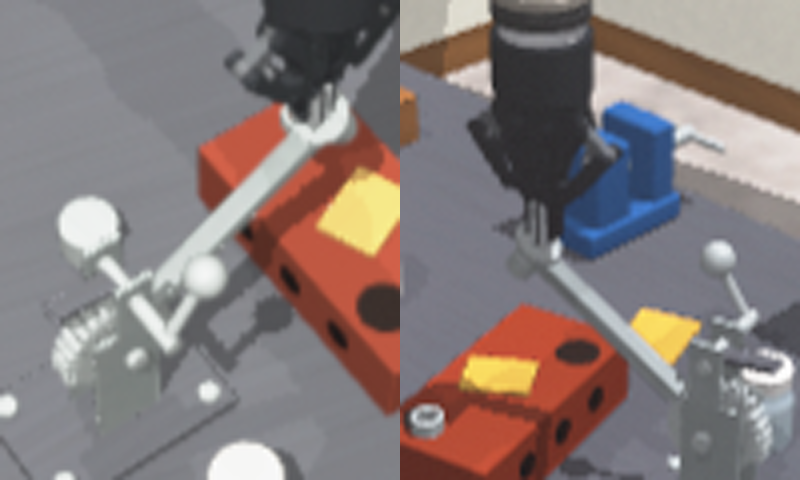

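View pics/w5.png

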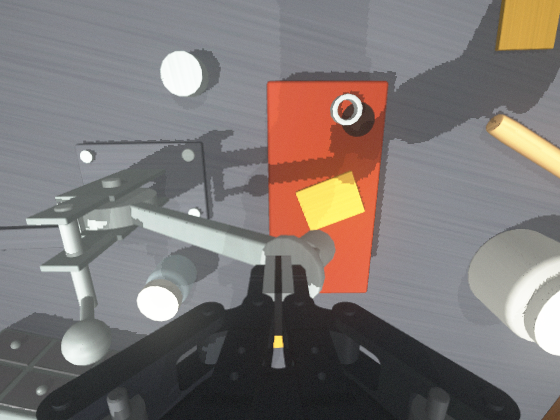

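```bash
python3 -m inch '4 0 5 0 0 0; 8 0 11 0 0 0; 12 0 17 0 0 0; 16 0 23 0 0 0; 19 0 29 0 0 0; 22 0 35 0 0 0; 25 0 41 0 0 0; 28 0 47 0 0 0; 30 0 53 0 0 0; 32 0 59 0 0 0; 34 0 65 0 0 0; 36 0 71 0 0 0; 37 0 76 0 0 0; 38 0 80 0 0 0; 38 0 80 0 0 0'
python3 - <<'E'
from h import *
s=read_state(); print(s['ft_force'])
a=read_camera('scene');b=read_camera('side');w=read_camera('wrist')
i=[]
for p,(x,y) in ((a,(230,170)),(b,(220,140))):
    i.append(cv2.resize(p['img'][y:y+120,x:x+100,::-1],None,fx=4,fy=4,interpolation=cv2.INTER_CUBIC))
cv2.imwrite('pics/c6.png',np.hstack(i)); cv2.imwrite('pics/w6.png',w['img'][:,:,::-1])
E
```

```text
time_s: 11.85
tcp_pos: [0.4881, 0.0802, 0.1378]
eef_rot: [[-0.235, 0.972, 0.0], [0.972, 0.235, 0.001], [0.0, 0.0, -1.0]]
ft_force: [0.2, -0.3, -0.8]
grip_width: 0.0
[ 0.16020733 -0.29638422 -0.8061151 ]
```

View pics/c6.png

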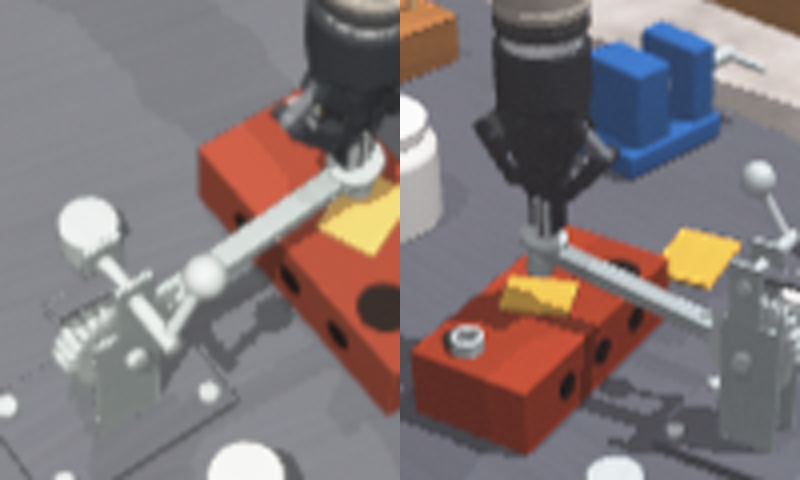

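View pics/w6.png

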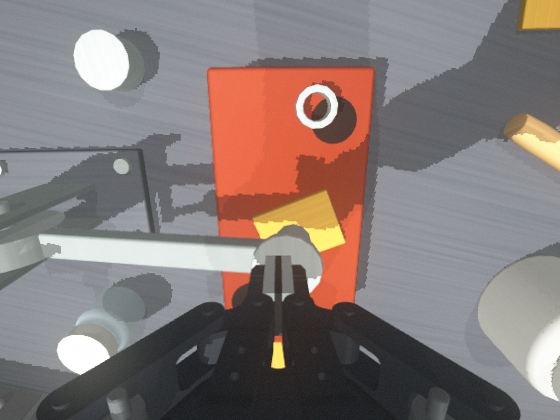

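```bash
python3 -m inch '1 0 5 0 0 0; 2 0 10 0 0 0; 3 0 14 0 0 0; 4 0 18 0 0 0; 4 0 21 0 0 0; 4 0 24 0 0 0; 4 0 24 0 0 0'; python3 -m inch '0 0 1 0 0 0; 0 0 2 0 0 0; 0 0 2 0 0 0'
```

```text
time_s: 12.7
tcp_pos: [0.487, 0.0838, 0.114]
eef_rot: [[-0.235, 0.972, -0.0], [0.972, 0.235, 0.0], [0.0, -0.0, -1.0]]
ft_force: [0.7, 0.7, 2.0]
grip_width: 0.0
time_s: 13.0
tcp_pos: [0.4868, 0.0838, 0.1122]
eef_rot: [[-0.235, 0.972, -0.0], [0.972, 0.235, 0.0], [0.001, -0.0, -1.0]]
ft_force: [1.9, 0.7, 2.3]
grip_width: -0.0001
```

```bash
python3 -m inch '0 0 1 0 0 0; 0 0 2 0 0 0; 0 0 2 0 0 0'
```

```text
time_s: 13.3
tcp_pos: [0.4868, 0.0839, 0.1101]
eef_rot: [[-0.235, 0.972, -0.001], [0.972, 0.235, 0.0], [0.0, -0.001, -1.0]]
ft_force: [0.9, 1.8, 2.7]
grip_width: 0.0
```

```bash
python3 -m inch '0 0 0.5 0 0 0; 0 0 1 0 0 0; 0 0 1 0 0 0';python3 -m inch '0 0 0.5 0 0 0; 0 0 0.5 0 0 0';python3 - <<'E'
from h import *
s=read_state()
a=read_camera('scene');b=read_camera('side');w=read_camera('wrist')
i=[]
for p,(x,y) in ((a,(260,170)),(b,(220,150))):
    i.append(cv2.resize(p['img'][y:y+100,x:x+80,::-1],None,fx=5,fy=5,interpolation=cv2.INTER_CUBIC))
cv2.imwrite('pics/c7.png',np.hstack(i)); cv2.imwrite('pics/w7.png',w['img'][:,:,::-1])
E
```

```text
time_s: 13.6
tcp_pos: [0.4868, 0.0837, 0.1092]
eef_rot: [[-0.235, 0.972, -0.001], [0.972, 0.235, 0.0], [0.0, -0.001, -1.0]]
ft_force: [-0.5, 1.4, 2.9]
grip_width: -0.0
time_s: 13.8
tcp_pos: [0.4869, 0.0835, 0.1087]
eef_rot: [[-0.235, 0.972, -0.001], [0.972, 0.235, 0.0], [0.0, -0.001, -1.0]]
ft_force: [0.1, 2.2, 2.5]
grip_width: -0.0004
```

View pics/c7.png

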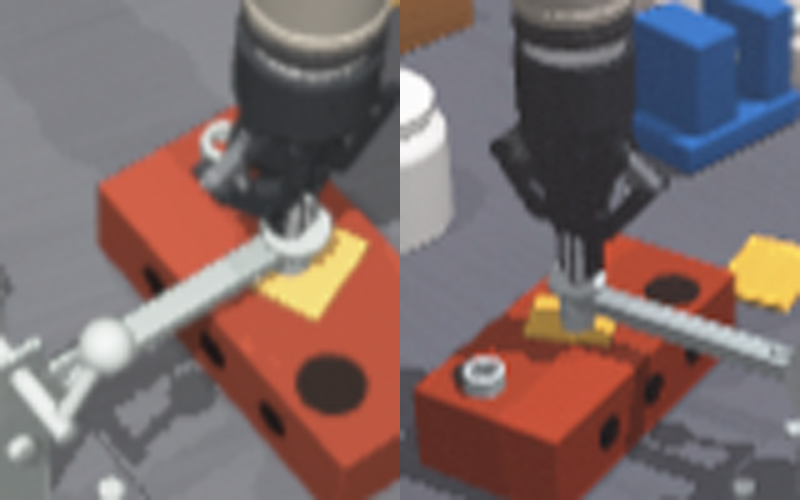

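```bash
python3 -m inch '0 0 0.5 0 0 0; 0 0 0.5 0 0 0';python3 -m inch '0 0 0.5 0 0 0; 0 0 0.5 0 0 0'
```

```text
time_s: 14.15
tcp_pos: [0.4869, 0.0833, 0.1082]
eef_rot: [[-0.235, 0.972, -0.0], [0.972, 0.235, -0.0], [-0.0, -0.0, -1.0]]
ft_force: [-0.7, 1.8, 2.7]
grip_width: -0.0002
time_s: 14.35
tcp_pos: [0.487, 0.0833, 0.1081]
eef_rot: [[-0.235, 0.972, -0.001], [0.972, 0.235, 0.0], [0.0, -0.001, -1.0]]
ft_force: [-2.1, 1.1, 4.8]
grip_width: -0.0005
```

```bash
python3 -m inch '0 0 0.5 0 0 0; 0 0 0.5 0 0 0';python3 -m inch '0 0 0.5 0 0 0; 0 0 0.5 0 0 0'
```

```text
time_s: 14.55
tcp_pos: [0.4869, 0.0833, 0.1081]
eef_rot: [[-0.235, 0.972, -0.001], [0.972, 0.235, 0.0], [0.001, -0.001, -1.0]]
ft_force: [-3.4, 0.7, 10.7]
grip_width: -0.0001
time_s: 14.75
tcp_pos: [0.487, 0.0833, 0.108]
eef_rot: [[-0.235, 0.972, -0.001], [0.972, 0.235, 0.001], [0.001, -0.001, -1.0]]
ft_force: [-4.7, 1.6, 14.0]
grip_width: 0.0
```

The pad stopped at z = 0.108 with the force rising to 14 N, so the foot is on the blank. I'll lift straight off and check.

```bash
python3 -m inch '0 0 -2 0 0 0; 0 0 -6 0 0 0; 0 0 -20 0 0 0; 0 0 -50 0 0 0; 0 0 -90 0 0 0; 0 -30 -130 0 0 0; 0 -60 -150 0 0 0; 0 -60 -150 0 0 0; 0 -60 -150 0 0 0'
python3 - <<'E'
from h import *
s=read_state(); print(s['ft_force'])
a=read_camera('scene');b=read_camera('side');w=read_camera('wrist')
i=[]
for p,(x,y) in ((a,(235,190)),(b,(220,150))):
    i.append(cv2.resize(p['img'][y:y+100,x:x+130,::-1],None,fx=3,fy=3,interpolation=cv2.INTER_CUBIC))
cv2.imwrite('pics/c8.png',np.hstack(i)); cv2.imwrite('pics/w8.png',w['img'][:,:,::-1])
f=np.array([-.235,.972,0]);h=np.array([.534,-.107,0])
for n,p in (('scene',a),('side',b),('wrist',w)):
    print(n,'pad pred',proj(p,h+.2*f+[0,0,.108],s).round(1),'ball pred',proj(p,[.5792,-.062,.2099],s).round(1))
E
```

```text
time_s: 15.65
tcp_pos: [0.4288, 0.0693, 0.2569]
eef_rot: [[-0.235, 0.972, 0.001], [0.972, 0.235, 0.001], [0.001, 0.002, -1.0]]
ft_force: [0.4, 0.2, -0.1]
grip_width: -0.0002
[ 0.36548029  0.15973864 -0.137366  ]
scene pad pred [[318.6 214.6]] ball pred [[281.2 238.6]]
side pad pred [[255.3 204.8]] ball pred [[308.8 184.5]]
wrist pad pred [[280.1 249.9]] ball pred [[ 81.4 362.9]]
```

View pics/c8.png

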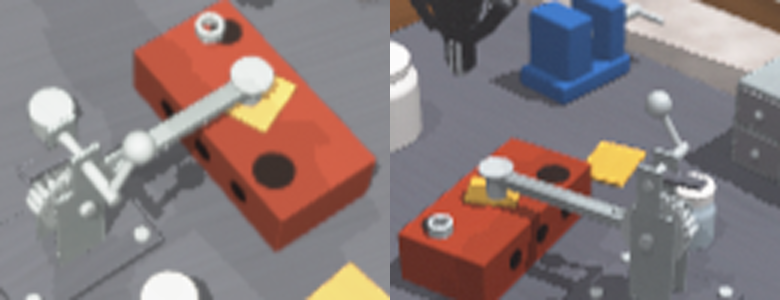

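View pics/w8.png

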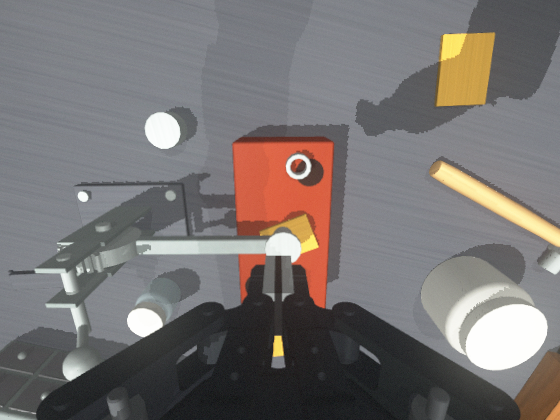

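```bash
python3 - <<'E'
from h import *
im=[]
for n,(x,y) in (('scene',(290,200)),('side',(225,190))):
    p=read_camera(n); o=cv2.imread(f'pics/{n}0.png')
    for q in (o,p['img'][:,:,::-1]): im.append(cv2.resize(q[y:y+45,x:x+60],None,fx=6,fy=6,interpolation=cv2.INTER_NEAREST))
cv2.imwrite('pics/c9.png',np.vstack([np.hstack(im[:2]),np.hstack(im[2:])])); print(read_state()['ft_force'])
E
```

```text
[ 0.7499527  -0.17834354  0.47456945]
```

View pics/c9.png

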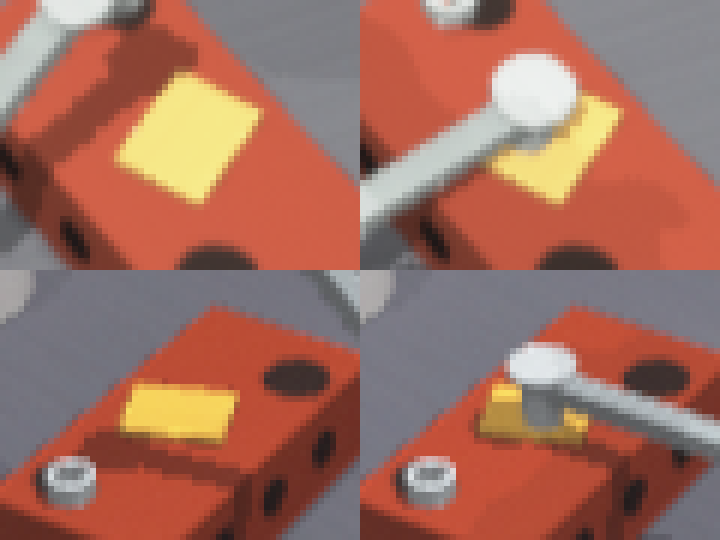

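The blank's corners match the first pictures: scene right corner (262,112) and bottom corner (200,203) in both crops, and the side view agrees. The foot is on the blank and the lever is still over, so I'm handing in.

```bash
python3 -c "
from plant import *
job_done(); print(read_state()['time_s'])"
```

```text
the job is handed in; nothing more can be done
the job is handed in; nothing more can be done
```

I finished the job and handed it in about 16 s into the 45 s limit; no verdict was reported.

**What I did:** With the shut fingertips I pushed the ball lever forward until it tipped over, while the arm was still up at about 0.75 rad. I then pushed the pad down along its arc until the foot stopped on the blank. The pad top stopped at z = 0.108 m, and I ended with about 14 N vertical before lifting straight off.

**Last checks:**
- **Pawl:** the ball moved forward 47 mm and sits about 33 mm ahead of the hinge (31 mm expected when free). It was in the same place after the arm went down.
- **Arm:** the pad is within about 1 pixel of the level-arm position in the scene and side views.
- **Blank and bystanders:** the blank's visible corners match the first pictures in both views. The collar beside it also looks unmoved. The other bystanders I only saw in the views I took, and none looked disturbed.
- **Robot:** clear of everything, with wrist force under 1 N.

No check failed. The small disagreements were 1 to 3 mm between views, and the side view put the pad about 1 pixel lower than predicted, both close to the 2 mm calibration accuracy.

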